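# Unlock a touch-up pen carousel, bring its square cup to the front and hold it

### The job

The pen carousel on the finishing bench is locked: stand its lock lever straight upright to free the turntable, and leave it so. Then turn the turntable until the square cup is lined up with the fixed pointer at the caddy's front, and finish with the gripper still holding the turntable there, firmly and still. Do not disturb the things lying around it.

Things in the scene. Friction and masses are not known exactly. Their poses are not given: they have to be found in the camera images.
- caddy: fixed foot of the carousel: dark wooden disc 200 mm across under the turntable, with a flat steel pointer tongue (18 mm wide) out to 198 mm from the axis along its own -x (the caddy's front, roughly towards the robot), its end raised 56 mm above the bench just outside the turntable's edge. Origin: on the turntable's vertical axis at bench level; z up
- carousel: turntable: wooden disc 280 mm across, top face 50 mm above the bench, with 3 grab pegs and 3 open metal cups (see the points). Turns half a turn and more either way; friction under 0.1 N m with the lock off, stays where left. Origin: on the axis, 32 mm above the bench. Its own -x runs through the square cup, so the cup is at the pointer when its yaw equals caddy's
- square_cup (a point): centre of the mouth of the one square cup (60 mm wide, 70 mm tall, filler sticks in it), 120 mm above the bench, 64 mm from the turntable's axis. The other two cups are round, 66 mm across, with pens; the cups stand 120 degrees apart, contents at most 99 mm above the disc
- peg0 (a point): top centre of an upright round wooden grab peg, 20 mm diameter, 120 mm tall (top 170 mm above the bench), 108 mm from the turntable's axis on the carousel's own +x (across from the square cup); free all round, can be pinched from above; its upper 106 mm is a grip that spins freely about the peg's own axis
- peg1 (a point): top centre of the like peg 120 degrees counter-clockwise (from above) from peg0
- peg2 (a point): top centre of the like peg 240 degrees counter-clockwise (from above) from peg0
- lock_tip (a point): centre of the 22 mm black ball on top of the lock lever, a 12 mm steel rod at the caddy's side (80 degrees counter-clockwise, from above, from the pointer). It is 95 mm from lock_hinge, 168 mm above the bench when upright, and swings in the upright plane 180 mm from the turntable's axis
- lock_hinge (a point): point of the lever's level hinge line in the ball's swing plane, 73 mm above the bench and 180 mm from the turntable's axis; the hinge line points to that axis
- bottle: bystander: small white squeeze bottle, 48 mm across, 120 mm tall; origin under its centre
- putty_knife: bystander: putty knife lying flat, 200 mm long; handle towards its -x
- sanding_block: bystander: cork sanding block 100 x 60 x 30 mm; origin under its centre
- wax_stick: bystander: stick of filler wax 90 x 16 x 14 mm; origin under its centre
- lock (a joint): angle of the lock lever from upright (rad): 0 straight upright (turntable free), positive leans towards the caddy's front, negative away; -0.9 to 0.9. Beyond about 0.4 either way an end of its cross-bar drops between 18 studs (9 mm tall) along the turntable's rim, which can then turn only some 15 degrees. Stiff hinge (about 4 N at the ball): stays where left

How it is judged (in metres and radians):
On the way, in this order (a step that is already met when the one before it is completed fails the run):
1. the lock lever stands upright (value of joint lock between -0.16 and 0.16 rad), for 0.3 s.
2. the square cup is at the pointer (y of square_cup in the frame of caddy between -0.009 and 0.009 m and x of square_cup in the frame of caddy below -0.05 m), for 0.2 s.
At the end, for the whole second after the job is handed in: the lock lever within 10 degrees of upright; the square cup's centre within 9 mm sideways of the pointer's line (8 degrees) on the pointer's side; the turntable at rest; the fingers in contact with the turntable (pegs and cups included) with more than 2 N (all of step 2 and value of joint lock between -0.18 and 0.18 rad and angular speed of carousel below 0.08 rad/s and contact force between the fingers and carousel above 2 N); the arm keeps its last pose, push and grip.
It fails at once if a bystander is pushed more than 30 mm (distance of any of bottle, putty_knife, sanding_block, wax_stick from where it was at the start of the episode above 0.03 m).
It also fails if it takes over 48 s, if anything falls off the work surface, if the arm or the gripper's body presses on something with over 40 N, if the wrist force passes 120 N, or if a joint passes its speed limit or range.

### The arm

A 7-joint arm with a two-finger parallel gripper is mounted at the origin on the work surface. World frame = base frame: x ahead of the robot, y to its left, z up, the work surface at z = 0. Lengths are in mm, angles in rad, forces in N, time in s.
With the tool pointing down it reaches from about 400 to 875 mm from the base axis. Payload 4.4 kg.
Tool frame: the origin (TCP) lies midway between the tips of the shut fingers; the grasp point (between the pads) lies 19 mm behind it; z points along the fingers, y is the line along which they close (so a half turn about z gives the same grasp; the last joint's range is limited). The gripper opens to 85 mm and grips with 20 to 120 N. Pads are 22 mm wide; open, the fingers measure 114 mm over their backs; the gripper's body (76 mm by 85 mm) begins 54 mm behind the grasp point. The pads swing forward as they close: fully open they stand 13 mm farther back than shut.
Start: joints at [-0.066, 0.628, 0.038, 1.517, -0.027, 0.996, -0.02], TCP at [650.014, 0.027, 231.313] pointing down, gripper open.
Joint ranges: [-3.06, 3.06], [-0.37, 2.12], [-1.25, 1.32], [0.18, 2.47], [-1.1, 4.24], [0.23, 1.98], [-2.94, 2.94]. Speed limits (rad/s): [2.57, 2.57, 3.14, 3.14, 3.14, 3.14, 3.14].

### API

Orientations are given as [roll, pitch, yaw] about the fixed x, y, z axes, in that order (R = Rz(yaw) Ry(pitch) Rx(roll)).
In Python, from cell import readout, optics, order gives the robot as it stands.
- The arm moves only by the shell command python3 -m jog 'ROWS'. ROWS is a JSON object of lists of equal length, an entry for each row: "claw": the opening, from 0 (shut) to 1 (fully open); "xyz": the shift along the tool's x, y, z each as a share of 0.1 m, from -1 to 1, a list of three; "twist": the turn, a rotation vector about the tool's x, y, z each as a share of 180 degrees, from -1 to 1, a list of three. A call has 1 to 12 rows; each row shifts and turns the commanded pose from where the row before left it, along the tool's axes as they then stand; what a row does not reach is not made up. A row lasts 1/8 s, in which the tool goes at most 62.5 mm and 10.7 degrees, less where a joint would pass 70% of its speed; a pose out of reach is approached as far as the arm can. A call with a number of a shift or a turn outside -1 to 1 is refused whole. A call with a gripper value outside its range is refused whole. The fingers move at their own pace and stop on an object; the grip force is fixed at half the most. Time passes only in rows, so rows that do not move let the fingers close. It gives the time, the measured TCP pose, the force, the opening and the grip force at its end, in the units of the state.
- readout.read_state(): the state, without advancing time (a new reading comes with each control period).
- optics.get_image(name): name is "scene" or "side" or "wrist"; returns a dict with "color" (420x560x3 uint8, red, green, blue), "fovy" (degrees; the focal length in pixels is half the picture's height over the tangent of half this angle, whatever the lens; pixels are square), "cx", "cy" (the principal point, pixels), "view" (4x4, takes a point from world to camera coordinates). Camera axes: x right, y up, looking along -z (the intrinsics and any distortion apply to the point x, -y, -z); pixel columns grow to the right and rows downward; lengths in mm; the calibration is good to about 2 mm. A picture is of the moment at which its call begins. There is no depth.
- order.finish_job(): hands the job in; it is judged then, once.
Trained networks look in the newest picture that a camera, given by its name, has taken for a name from the list of things; names that differ only in an ending like _2 or _b are one class to them, and where a whole thing is asked for, a point or a joint stands for the part that bears it (a point fixed in the world has none). Each returns a list of dicts, best first, with "score" (0 to 1); they miss things now and then, are a little off and sometimes report something else, mostly with a low value. They report only what shows in the picture. A call takes as long as a camera call.
- optics.boxes_of(camera, label): "rect" ([left, top, width, height] in pixels, round what is visible of it).
The state is a dict: "clock": time; "qpos": joint angles; "qd": joint speeds; "tau": joint torques, N m; "eef_pos": TCP position; "tool_rot": TCP orientation; "force": force on the tool from outside, world axes, zero at the start; "torque": the same for the moment, N m; "width": finger opening in mm; "gripper_force": force on a finger pad.
Only numpy, scipy, OpenCV 4.12 (cv2) and the standard library are available. Lean on these libraries where they do the work, as an engineer would, in place of code of your own. Each camera call takes 0.05 s, during which the arm holds its last target. There are 200 camera calls.

## Working session

There is one attempt and no reset: what is moved stays moved. The work goes in short steps, Python scripts to look and compute and a shell command to move; the robot and the scene stay as the last step left them, time stands still between calls to the robot, and variables do not carry over. Pictures are saved under pics/ and viewed, at most 10 in all, crops included, and the job is handed in when it is done.

```bash
mkdir -p pics; ls
python3 - <<'E'
from cell import readout, optics
import cv2,json
print(readout.read_state())
for n in ["scene","side","wrist"]:
    im=optics.get_image(n); cv2.imwrite(f"pics/{n}0.png",im["color"][:,:,::-1])
    print(n,im["fovy"],im["cx"],im["cy"],im["view"], [k for k in im])
    for l in ["caddy","carousel","square_cup","peg0","lock_tip","lock_hinge","bottle","putty_knife","sanding_block","wax_stick"]:
        print(l,[(r["rect"],round(r["score"],2)) for r in optics.boxes_of(n,l)][:4])
E
```

```text
pics
{'clock': 0.0, 'qpos': array([-0.06578718,  0.62935349,  0.0383931 ,  1.51839698, -0.0269862 ,
        0.99628177, -0.02001739]), 'qd': array([-0.00115562, -0.0007095 ,  0.00028426, -0.00134234, -0.0017778 ,
       -0.00078104, -0.00027501]), 'tau': array([-1.11932164e-03, -5.63405585e+01,  1.22606792e+00, -1.93450052e+01,
        1.09587883e-02,  1.05136272e-02, -8.84369996e-06]), 'eef_pos': array([6.49362914e+02, 4.44817420e-02, 2.30374158e+02]), 'tool_rot': array([-3.13966962e+00,  9.21574390e-06,  1.57081249e+00]), 'force': array([-0.97210808, -0.57059192,  0.9858415 ]), 'torque': array([-0.03032938,  0.00689427,  0.02636864]), 'gripper_force': 0.0, 'width': 85.06104124376296}
scene 48.54669713720082 279.8991279513632 209.13400029035685 [[-4.67521476e-01  8.83834199e-01  1.61486443e-02  2.01347335e+02]
 [-5.21064585e-01 -2.90292390e-01  8.02634429e-01  2.18649375e+02]
 [ 7.14083586e-01  3.66834347e-01  5.96252626e-01 -1.40324602e+03]
 [ 0.00000000e+00  0.00000000e+00  0.00000000e+00  1.00000000e+00]] ['color', 'fovy', 'cx', 'cy', 'view']
caddy [([165.5, 147.8, 15.9, 34.0], 0
[... 1623 characters left out ...]
13204009e-04  9.49996681e-01 -3.12259576e-01  4.03666327e+01]
 [ 2.85352213e-04  3.12259466e-01  9.49996813e-01 -3.80971801e+02]
 [ 0.00000000e+00  0.00000000e+00  0.00000000e+00  1.00000000e+00]] ['color', 'fovy', 'cx', 'cy', 'view']
caddy [([28.0, 133.2, 316.4, 286.8], 0.67)]
carousel [([88.3, 136.9, 256.1, 283.1], 0.63)]
square_cup [([87.1, 133.5, 257.3, 286.5], 0.58)]
peg0 [([88.0, 133.6, 254.5, 253.4], 0.96)]
lock_tip [([87.4, 352.5, 93.3, 62.8], 0.6)]
lock_hinge []
bottle [([261.2, 33.9, 56.0, 65.0], 0.71)]
putty_knife [([46.3, 0.0, 76.4, 134.5], 0.71)]
sanding_block [([342.2, 110.1, 115.6, 74.6], 0.91)]
wax_stick [([338.4, 353.4, 16.3, 29.2], 0.7), ([346.0, 110.6, 112.2, 77.5], 0.45)]
```

Run:
```python
import cv2,numpy as np
a=cv2.imread("pics/scene0.png")[120:320,80:280]; b=cv2.imread("pics/side0.png")[110:310,240:440]
f=lambda i:cv2.resize(i,(400,400),interpolation=cv2.INTER_CUBIC)
cv2.imwrite("pics/ab0.png",np.hstack([f(a),f(b)]))
```

```text
(no output)
```

View pics/ab0.png

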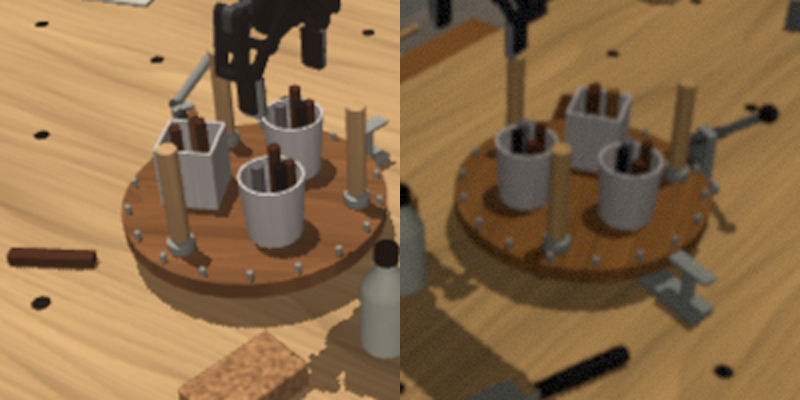

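View pics/wrist0.png

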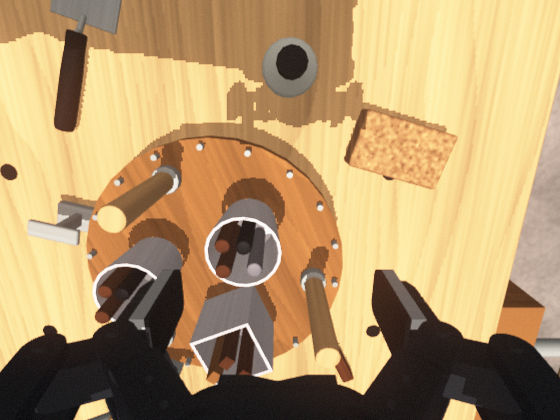

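```bash
cat > fit.py <<'E'
import numpy as np
from scipy.optimize import least_squares
def proj(P,im):
    P=np.atleast_2d(P); V=np.array(im["view"]); c=P@V[:3,:3].T+V[:3,3]
    f=210/np.tan(np.radians(im["fovy"]/2))
    return np.c_[im["cx"]+f*c[:,0]/-c[:,2], im["cy"]-f*c[:,1]/-c[:,2]]
def pts(p):
    x,y,a,b,l=p; o=np.array([x,y,0]); d={}
    u=lambda t,r,z:o+np.array([r*np.cos(t),r*np.sin(t),z])
    for i in range(3):
        d[f"peg{i}"]=u(b+i*2*np.pi/3,108,170)
        d[f"cup{i}"]=u(b+np.pi+i*2*np.pi/3,64,120)
    d["ptr"]=u(a+np.pi,198,56)
    t=a+np.pi+np.radians(80)
    d["hinge"]=u(t,180,73)
    d["tip"]=d["hinge"]+95*(np.cos(l)*np.array([0,0,1])+np.sin(l)*np.array([-np.cos(a),-np.sin(a),0])*0+95*0) if 0 else d["hinge"]+95*np.array([np.sin(l)*np.sin(t),-np.sin(l)*np.cos(t),np.cos(l)])
    return d
E
python3 - <<'E'
from cell import optics
from fit import *
import pickle
ims={n:optics.get_image(n) for n in ["scene","side","wrist"]}
pickle.dump(ims,open("ims0.pkl","wb"))
obs=[("wrist","A",(112,218)),("wrist","B",(328,357)),("wrist","R1",(243,251)),("wrist","R2",(126,291)),("wrist","S",(232,353)),("wrist","ptr",(29,228)),
("side","A",(382.5,152.5)),("side","B",(297.5,139)),("side","C",(320,184)),("side","tip",(424,167)),("side","ptr",(394.5,250)),("side","S",(340,158)),
("scene","S",(176,187)),("scene","P",(164,194)),("scene","Q",(257.5,174)),("side","R",(302.5,180)),("side","R",(355,189)),("scene","R",(216,209)),("scene","R",(226.5,176))]
def res(p,full=False):
    d=pts(p);out=[]
    P={n:{k:proj(v,ims[n])[0] for k,v in d.items()} for n in ims}
    for n,k,uv in obs:
        c={"S":["cup0"],"ptr":["ptr"],"tip":["tip"]}.get(k)
        if c is None: c=["cup1","cup2"] if k[0]=="R" else ["peg0","peg1","peg2"]
        e=min((P[n][j]-uv for j in c),key=lambda e:e@e); out.append(e)
    return np.array(out) if full else np.ravel(out)
best=min((least_squares(res,[600,40,0,b,l],loss="soft_l1",x_scale=[100,100,1,1,1]) for b in np.arange(-3,3.2,.5) for l in(-.6,.6)),key=lambda r:r.cost)
print(best.cost,best.x.round(3))
for o,e in zip(obs,res(best.x,True)): print(o,e.round(1))
for k,v in pts(best.x).items(): print(k,v.round(0),proj(v,ims["scene"])[0].round(),proj(v,ims["side"])[0].round())
# ray-plane for bystanders base
for n in ["wrist"]:
  for l,z in [("bottle",60),("putty_knife",5),("sanding_block",30),("wax_stick",14)]:
    for r in optics.boxes_of(n,l)[:1]:
        x,y,w,h=r["rect"]; im=ims[n];V=np.array(im["view"]);f=210/np.tan(np.radians(im["fovy"]/2))
        for u,v in[(x,y),(x+w,y+h)]:
            d=V[:3,:3].T@np.array([(u-im["cx"])/f,-(v-im["cy"])/f,-1]);o=-V[:3,:3].T@V[:3,3];print(l,(o+d*(z-o[2])/d[2]).round())
E
```

```text
20.6988474693266 [ 5.81911e+02 -9.35640e+01 -2.38000e-01  1.95900e+00  8.49000e-01]
('wrist', 'A', (112, 218)) [-0.5 -1.4]
('wrist', 'B', (328, 357)) [-0.3 -0.2]
('wrist', 'R1', (243, 251)) [-0.   0.2]
('wrist', 'R2', (126, 291)) [3.2 3.1]
('wrist', 'S', (232, 353)) [-0.9  2.7]
('wrist', 'ptr', (29, 228)) [-2.8 -0.3]
('side', 'A', (382.5, 152.5)) [ 0.3 -1.4]
('side', 'B', (297.5, 139)) [-0.4 -1.9]
('side', 'C', (320, 184)) [-1.  0.]
('side', 'tip', (424, 167)) [-1.2  0.2]
('side', 'ptr', (394.5, 250)) [ 0.6 -0.1]
('side', 'S', (340, 158)) [-1.4  3.7]
('scene', 'S', (176, 187)) [-1.   0.9]
('scene', 'P', (164, 194)) [-1.1  0.1]
('scene', 'Q', (257.5, 174)) [ 0.4 -1.3]
('side', 'R', (302.5, 180)) [-0.6  0. ]
('side', 'R', (355, 189)) [-1.   0.7]
('scene', 'R', (216, 209)) [-0.5 -1.8]
('scene', 'R', (226.5, 176)) [-0.2  0.5]
peg0 [541.   6. 170.] [258. 173.] [319. 184.]
cup0 [ 606. -153.  120.] [175. 188.] [339. 162.]
peg1 [ 516. -179.  170.] [189. 145.] [383. 151.]
cup1 [621. -43. 120.] [215. 207.] [302. 180.]
peg2 [ 689. -108.  170.] [163. 194.] [297. 137.]
cup2 [518. -85. 120.] [226. 177.] [354. 190.]
ptr [389. -47.  56.] [271. 178.] [395. 250.]
hinge [ 510. -258.   73.] [167. 172.] [399. 176.]
tip [ 444. -230.  136.] [191. 140.] [423. 167.]
bottle [639. 130.  60.]
bottle [686.  81.  60.]
putty_knife [426. 172.   5.]
putty_knife [479.  46.   5.]
sanding_block [718.  71.  30.]
sanding_block [848. -11.  30.]
wax_stick [ 732. -242.   14.]
wax_stick [ 756. -295.   14.]
```

```bash
python3 -m jog '{"claw":[0.6,0.6,0.6,0.6,0.6,0.6,0.6,0.6,0.6,0.6],"xyz":[[-0.23,-0.206,0],[-0.23,-0.206,0],[-0.23,-0.206,0],[-0.23,-0.206,0],[-0.23,-0.206,0],[-0.23,-0.206,0],[-0.23,-0.206,0],[-0.23,-0.206,0],[-0.23,-0.206,0],[-0.23,-0.206,0]],"twist":[[0,0,0],[0,0,0],[0,0,0],[0,0,0],[0,0,0],[0,0,0],[0,0,0],[0,0,0],[0,0,0],[0,0,0]]}' && python3 -m jog '{"claw":[0.6,0.6,0.6,0.6,0.6,0.6,0.6,0.6,0.6,0.6],"xyz":[[0,0,0],[0,0,0],[0,0,0],[0,0,0],[0,0,0],[0,0,0],[0,0,0],[0,0,0],[0,0,0],[0,0,0]],"twist":[[0,0,-0.041],[0,0,-0.041],[0,0,-0.041],[0,0,-0.041],[0,0,-0.041],[0,0,-0.041],[0,0,-0.041],[0,0,-0.041],[0,0,-0.041],[0,0,0]]}'
python3 - <<'E'
from cell import readout, optics
import cv2,numpy as np,pickle
s=readout.read_state();print(s["clock"],s["eef_pos"],s["tool_rot"],s["width"],s["qpos"])
ims={n:optics.get_image(n) for n in ["scene","side","wrist"]};pickle.dump(ims,open("ims1.pkl","wb"))
w=ims["wrist"]["color"][:,:,::-1]; sc=ims["scene"]["color"][120:270,100:300,::-1]; sd=ims["side"]["color"][100:250,280:480,::-1]
f=lambda i:cv2.resize(i,(400,300),interpolation=cv2.INTER_CUBIC)
cv2.imwrite("pics/c1.png",np.hstack([cv2.resize(np.ascontiguousarray(w),(400,300)),np.vstack([f(sc)])]))
cv2.imwrite("pics/c1.png",np.vstack([cv2.imread("pics/c1.png"),np.hstack([f(sd),f(w[260:410,180:380])])]))
E
```

```text
clock: 3.25
eef_pos: [443.4, -230.7, 231.5]
tool_rot: [3.141, 0.0, 1.571]
force: [0.5, -0.2, -0.4]
width: 51.2
gripper_force: 0.0
clock: 4.5
eef_pos: [444.0, -230.1, 231.4]
tool_rot: [3.141, 0.0, 2.728]
force: [0.1, -0.7, -0.5]
width: 51.2
gripper_force: 0.0
4.5 [ 444.01198032 -230.13336413  231.41180907] [3.14136349e+00 2.60406568e-04 2.72837533e+00] 51.210849435873875 [ 0.6126619   0.42475414 -0.26630332  1.92243391  0.14955983  0.81305318
  1.42346806]
```

View pics/c1.png

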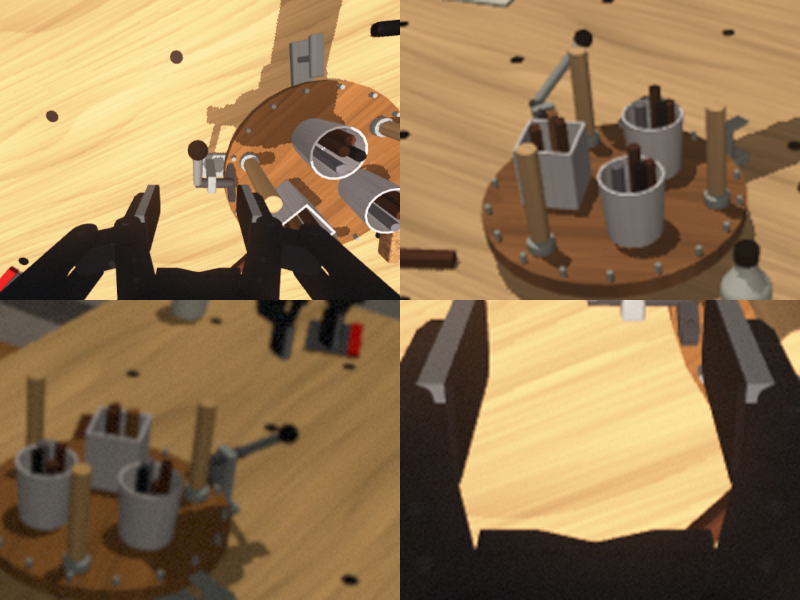

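Run:
```python
from fit import *
import pickle
ims=pickle.load(open("ims1.pkl","rb"))
o={"wrist":(277,210),"scene":(191.5,139.5),"side":(424,166.5)}
r=least_squares(lambda p:np.ravel([proj(p,ims[n])[0]-o[n] for n in o]),[444,-230,136])
print(r.x,r.fun)
ob=[("ptr",(436,62))]
p=[581.9,-93.56,-.238,1.959,.849]
for k,v in pts(p).items(): print(k,(proj(v,ims["wrist"])[0]/1.4).round(1))
```

```text
[ 444.24687545 -230.4119156   137.11361328] [-0.11321711 -0.25920585 -0.46856059 -0.55492407 -0.84241421  0.14711918]
peg0 [474.9 154.2]
cup0 [303.6 231.5]
peg1 [274.4 203.2]
cup1 [392.4 210.9]
peg2 [378.7 301.1]
cup2 [340.1 152.7]
ptr [316.7  32.8]
hinge [198.3 182.9]
tip [198.3 149.3]
```

```bash
python3 -m jog '{"claw":[0.6,0.6,0.6,0.6,0.6,0.6,0.1,0.0,0.0,0.0,0.0,0.0],"xyz":[[0,0,0.25],[0,0,0.25],[0,0,0.25],[0,0,0.25],[0,0,0.15],[0,0,0],[0,0,0],[0,0,0],[0,0,0],[0,0,0],[0,0,0],[0,0,0]],"twist":[[0,0,0],[0,0,0],[0,0,0],[0,0,0],[0,0,0],[0,0,0],[0,0,0],[0,0,0],[0,0,0],[0,0,0],[0,0,0],[0,0,0]]}'
python3 - <<'E'
import numpy as np
l=.849
ls=np.linspace(l,0,11)
h=np.array([95*np.sin(ls),95*np.cos(ls)]).T
print(np.diff(h,axis=0).round(1))
E
```

```text
clock: 6.15
eef_pos: [444.1, -230.7, 117.0]
tool_rot: [-3.141, 0.001, 2.729]
force: [-1.4, -2.8, 5.5]
width: 18.9
gripper_force: 58.4
[[-5.6  5.8]
 [-6.1  5.3]
 [-6.5  4.8]
 [-6.9  4.2]
 [-7.2  3.6]
 [-7.5  3. ]
 [-7.7  2.4]
 [-7.9  1.7]
 [-8.   1. ]
 [-8.1  0.3]]
```

```bash
python3 -m jog '{"claw":[0,0,0,0,0,0,0,0,0,0,0,0],"xyz":[[-0.056,0,-0.058],[-0.061,0,-0.053],[-0.065,0,-0.048],[-0.069,0,-0.042],[-0.072,0,-0.036],[-0.075,0,-0.03],[-0.077,0,-0.024],[-0.079,0,-0.017],[-0.08,0,-0.01],[-0.081,0,-0.003],[0,0,0],[0,0,0]],"twist":[[0,0,0],[0,0,0],[0,0,0],[0,0,0],[0,0,0],[0,0,0],[0,0,0],[0,0,0],[0,0,0],[0,0,0],[0,0,0],[0,0,0]]}'
python3 - <<'E'
from cell import readout, optics
import cv2,numpy as np,pickle
ims={n:optics.get_image(n) for n in ["scene","side","wrist"]};pickle.dump(ims,open("ims2.pkl","wb"))
w=ims["wrist"]["color"][:,:,::-1]; sc=ims["scene"]["color"][100:250,100:300,::-1]; sd=ims["side"]["color"][100:250,280:480,::-1]
f=lambda i:cv2.resize(np.ascontiguousarray(i),(400,300),interpolation=cv2.INTER_CUBIC)
cv2.imwrite("pics/c2.png",np.vstack([np.hstack([f(w),f(sc)]),np.hstack([f(sd),f(w[260:410,180:380])])]))
E
```

```text
clock: 7.65
eef_pos: [509.1, -258.4, 148.2]
tool_rot: [3.142, -0.001, 2.73]
force: [-0.2, 0.3, -0.1]
width: -0.1
gripper_force: 0.0
```

View pics/c2.png

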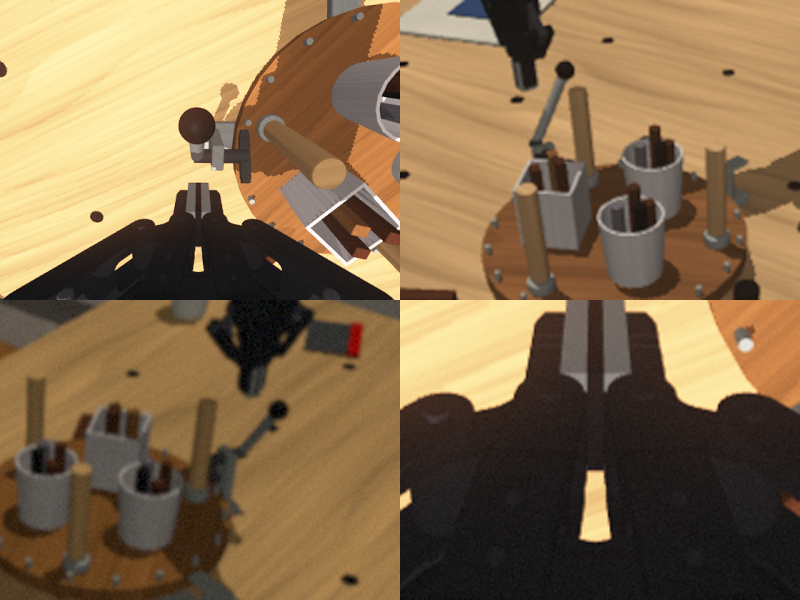

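Run:
```python
from fit import *
import pickle
ims=pickle.load(open("ims2.pkl","rb"))
o={"wrist":(276,176),"scene":(182.5,135),"side":(419,154.5)}
p=[581.9,-93.56,-.238,1.959]
r=least_squares(lambda q:np.ravel([proj(pts(p+[q[0]])["tip"],ims[n])[0]-o[n] for n in o]),[.4])
print(r.x,r.fun,pts(p+[r.x[0]])["tip"])
```

```text
[0.54563938] [ 1.58741288 -0.11899969 -0.49176904  0.10498951 -1.21479838  0.38612804] [ 464.5667644  -238.69292014  154.20558673]
```

```bash
python3 -m jog '{"claw":[0,0,0,0,0,0,0,0],"xyz":[[0,0,-0.26],[0,0,-0.26],[0.3,0,0],[0.3,0,0],[0.25,0,0],[0,0,0.26],[0,0,0.26],[0,0,0]],"twist":[[0,0,0],[0,0,0],[0,0,0],[0,0,0],[0,0,0],[0,0,0],[0,0,0],[0,0,0]]}' && python3 -m jog '{"claw":[0,0,0,0,0,0,0,0,0,0],"xyz":[[-0.074,0,0],[-0.074,0,0],[-0.074,0,0],[-0.074,0,-0.02],[-0.074,0,-0.02],[-0.074,0,-0.02],[-0.074,0,-0.02],[-0.074,0,-0.02],[0,0,0],[0,0,0]],"twist":[[0,0,0],[0,0,0],[0,0,0],[0,0,0],[0,0,0],[0,0,0],[0,0,0],[0,0,0],[0,0,0],[0,0,0]]}'
python3 - <<'E'
from cell import readout, optics
import cv2,numpy as np,pickle
ims={n:optics.get_image(n) for n in ["scene","side","wrist"]};pickle.dump(ims,open("ims3.pkl","wb"))
w=ims["wrist"]["color"][:,:,::-1]; sc=ims["scene"]["color"][100:250,100:300,::-1]; sd=ims["side"]["color"][100:250,280:480,::-1]
f=lambda i:cv2.resize(np.ascontiguousarray(i),(400,300),interpolation=cv2.INTER_CUBIC)
cv2.imwrite("pics/c3.png",np.vstack([np.hstack([f(w),f(sc)]),np.hstack([f(sd),f(w[100:250,180:380])])]))
E
```

```text
clock: 8.8
eef_pos: [430.2, -223.9, 147.3]
tool_rot: [3.142, -0.004, 2.73]
force: [-0.1, 0.0, 0.6]
width: 0.1
gripper_force: 0.0
clock: 10.05
eef_pos: [487.0, -248.4, 158.6]
tool_rot: [3.141, 0.002, 2.73]
force: [-0.7, 0.9, -0.1]
width: 0.1
gripper_force: 0.1
```

View pics/c3.png

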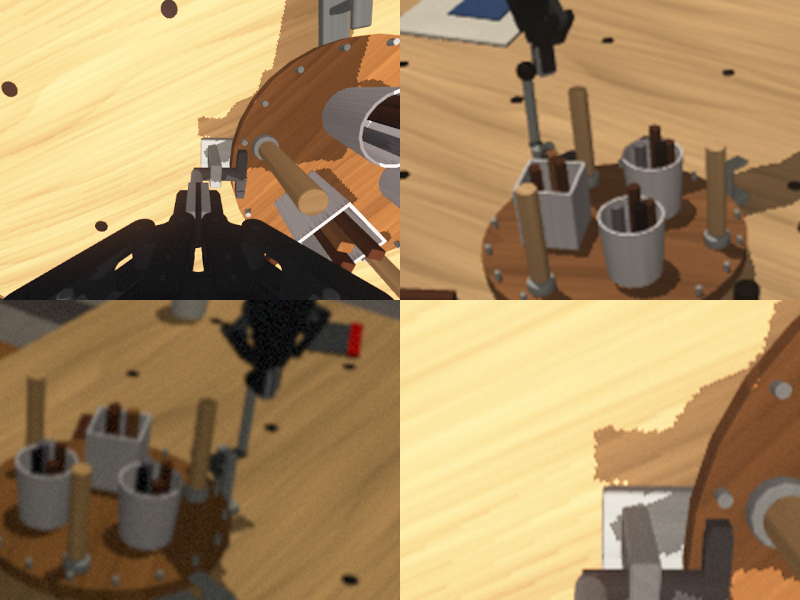

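Run:
```python
from fit import *
import pickle
ims=pickle.load(open("ims3.pkl","rb"))
p=[581.9,-93.56,-.238,1.959]
for l in [.2,.1,0,-.1,-.2]: print(l,[proj(pts(p+[l])["tip"],ims[n])[0].round(1) for n in("scene","side")])
import cv2
g=cv2.cvtColor(ims["scene"]["color"],cv2.COLOR_RGB2GRAY)[125:147,152:176];m=g<50
ys,xs=np.nonzero(m);print(xs.mean()+152,ys.mean()+125,xs.min()+152,xs.max()+152,ys.min()+125,ys.max()+125)
print(g[::2])
```

```text
0.2 [array([169.4, 134.1]), array([409.9, 143.5])]
0.1 [array([165.5, 134.8]), array([407.4, 141. ])]
0 [array([161.6, 135.8]), array([404.8, 138.9])]
-0.1 [array([157.7, 137.2]), array([402.2, 137.1])]
-0.2 [array([153.9, 138.9]), array([399.6, 135.8])]
167.63076923076923 132.58461538461538 159 175 125 139
[[162 161 159 159 156 156 157 158 158 158 158 160 157 116  59  67  80  56
   30  26  26  26  27  26]
 [163 162 163 163 162 162 161 160 159 157 156 156 156 128  73  66  80  63
   36  26  27  26  27  28]
 [163 162 161 162 161 161 161 161 160 162 161 160 159 136  81  62  77  74
   47  27  27  29  27  27]
 [163 163 161 161 161 161 154 138  97  46  27  23  32  64  65  50  68  80
   55  28  26  27  26  28]
 [163 163 163 164 164 154  98  33  26  30  32  26  23  22  23  35  66  79
   61  33  26  28  27  28]
 [164 164 164 164 164 141  77  24  24  26  26  26  22  23  22  23  60  79
   67  40  25  28  33  36]
 [163 164 165 165 166 165 111  36  23  24  23  23  23  23  23  64 106 107
   88  75  82  93 109 123]
 [162 162 162 162 162 162 160 137  85  42  27  26  29  38  95 147 163 162
  155 160 165 164 164 162]
 [161 162 162 163 162 162 162 161 145 105  83  84  80  73 105 149 164 164
  164 163 163 162 162 163]
 [163 162 161 159 158 159 159 160 162 120  82  85  82  75  95 143 163 163
  164 165 165 163 162 162]
 [155 155 157 159 162 164 164 163 162 131  92  85  84  78  79 137 163 162
  162 160 160 159 160 162]]
```

```bash
python3 -m jog '{"claw":[0,0,0,0,0.6,0.6,0.6,0.6,0.6,0.6,0.6,0.6],"xyz":[[0.15,0,0],[0.15,0,0],[0,0,-0.3],[0,0,-0.3],[0,0,-0.3],[0,0,0],[0,0,0],[0,0,0],[0,0,0],[0,0,0],[0,0,0],[0,0,0]],"twist":[[0,0,0],[0,0,0],[0,0,0],[0,0,0],[0,0,0],[0,0,0],[0,0,0.049],[0,0,0.049],[0,0,0.049],[0,0,0.049],[0,0,0.049],[0,0,0]]}' && python3 -m jog '{"claw":[0.6,0.6,0.6,0.6,0.6,0.6,0.6,0.6,0.6,0.6],"xyz":[[0.242,0.209,0],[0.242,0.209,0],[0.242,0.209,0],[0.242,0.209,0],[0.242,0.209,0],[0.242,0.209,0],[0.242,0.209,0],[0.242,0.209,0],[0,0,0],[0,0,0]],"twist":[[0,0,0],[0,0,0],[0,0,0],[0,0,0],[0,0,0],[0,0,0],[0,0,0],[0,0,0],[0,0,0],[0,0,0]]}'
python3 - <<'E'
from cell import readout, optics
import cv2,numpy as np,pickle
from fit import *
ims={n:optics.get_image(n) for n in ["scene","side","wrist"]};pickle.dump(ims,open("ims4.pkl","wb"))
p=[581.9,-93.56,-.238,1.959,.03]
for n in ims:
  print(n,{k:proj(v,ims[n])[0].round(0).tolist() for k,v in pts(p).items()})
w=ims["wrist"]["color"][:,:,::-1]; sc=ims["scene"]["color"][100:250,100:300,::-1]; sd=ims["side"]["color"][100:250,280:480,::-1]
f=lambda i:cv2.resize(np.ascontiguousarray(i),(400,300),interpolation=cv2.INTER_CUBIC)
cv2.imwrite("pics/c4.png",np.vstack([np.hstack([f(w),f(sc)]),np.hstack([f(sd),f(w[100:250,180:380])])]))
E
```

```text
clock: 11.7
eef_pos: [458.2, -235.9, 247.6]
tool_rot: [-3.141, -0.001, 1.962]
force: [-0.2, -0.1, 0.2]
width: 51.5
gripper_force: 0.0
clock: 12.95
eef_pos: [539.1, 5.6, 248.0]
tool_rot: [-3.14, 0.0, 1.962]
force: [-0.4, -1.0, -0.5]
width: 51.0
gripper_force: 0.0
scene {'peg0': [258.0, 173.0], 'cup0': [175.0, 188.0], 'peg1': [189.0, 145.0], 'cup1': [215.0, 207.0], 'peg2': [163.0, 194.0], 'cup2': [226.0, 177.0], 'ptr': [271.0, 178.0], 'hinge': [167.0, 172.0], 'tip': [163.0, 135.0]}
side {'peg0': [319.0, 184.0], 'cup0': [339.0, 162.0], 'peg1': [383.0, 151.0], 'cup1': [302.0, 180.0], 'peg2': [297.0, 137.0], 'cup2': [354.0, 190.0], 'ptr': [395.0, 250.0], 'hinge': [399.0, 176.0], 'tip': [406.0, 139.0]}
wrist {'peg0': [280.0, 216.0], 'cup0': [279.0, 358.0], 'peg1': [172.0, 392.0], 'cup1': [339.0, 275.0], 'peg2': [388.0, 392.0], 'cup2': [220.0, 275.0], 'ptr': [124.0, 171.0], 'hinge': [173.0, 370.0], 'tip': [140.0, 447.0]}
```

View pics/c4.png

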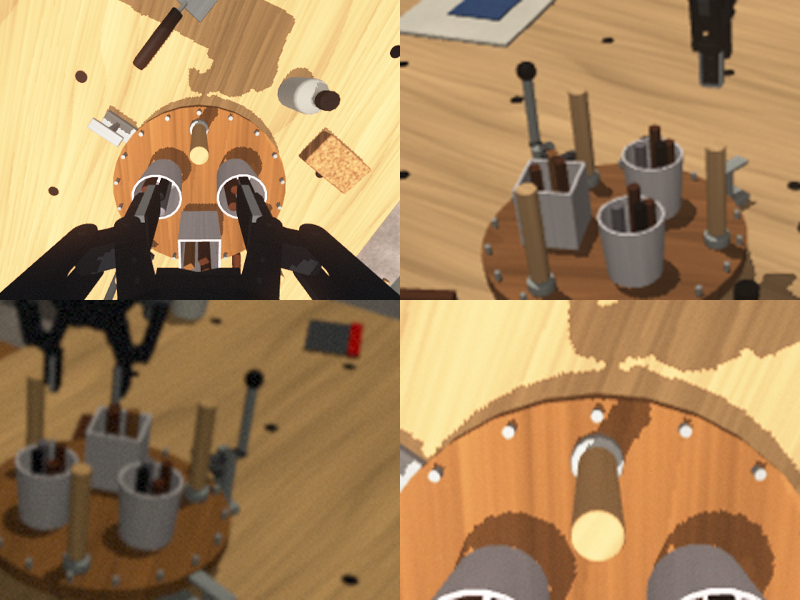

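```bash
python3 -m jog '{"claw":[0.6,0.6,0.6,0.6,0.6,0.6,0,0,0,0,0,0],"xyz":[[-0.007,0.018,0.256],[0,0,0.256],[0,0,0.256],[0,0,0.256],[0,0,0.256],[0,0,0],[0,0,0],[0,0,0],[0,0,0],[0,0,0],[0,0,0],[0,0,0]],"twist":[[0,0,0],[0,0,0],[0,0,0],[0,0,0],[0,0,0],[0,0,0],[0,0,0],[0,0,0],[0,0,0],[0,0,0],[0,0,0],[0,0,0]]}'
python3 - <<'E'
from cell import readout
import numpy as np
s=readout.read_state(); e=s["eef_pos"]; print(e,s["width"],s["force"])
c=np.array([581.9,-93.56]); d=e[:2]-c; t0=np.arctan2(d[1],d[0]); r=np.hypot(*d); print(r,t0)
yaw=s["tool_rot"][2]; X=np.array([np.cos(yaw),np.sin(yaw)]);Y=np.array([np.sin(yaw),-np.cos(yaw)])
t1=-.238; ts=np.linspace(t0,t1,23); P=c+108*np.c_[np.cos(ts),np.sin(ts)]; P[0]=c+r*np.array([np.cos(t0),np.sin(t0)])
D=np.diff(P,axis=0)
print((np.c_[D@X,D@Y]/100).round(3).tolist())
E
```

```text
clock: 14.6
eef_pos: [542.5, 6.2, 121.7]
tool_rot: [3.139, 0.001, 1.96]
force: [-0.6, -1.0, 7.2]
width: 18.5
gripper_force: 58.8
[542.50240423   6.22412876 121.68420261] 18.480288791080174 [-0.57620252 -1.03594192  7.23588122]
107.28020742289459 1.9468363878993427
[[0.0, 0.107], [-0.017, 0.106], [-0.028, 0.104], [-0.038, 0.1], [-0.048, 0.096], [-0.057, 0.091], [-0.066, 0.085], [-0.074, 0.078], [-0.081, 0.07], [-0.088, 0.062], [-0.093, 0.053], [-0.098, 0.043], [-0.102, 0.033], [-0.105, 0.023], [-0.106, 0.013], [-0.107, 0.002], [-0.107, -0.009], [-0.105, -0.019], [-0.103, -0.03], [-0.1, -0.04], [-0.095, -0.049], [-0.09, -0.059]]
```

```bash
python3 -m jog '{"claw":[0,0,0,0,0,0,0,0,0,0,0,0],"xyz":[[-0.005,0.107,0],[-0.017,0.106,0],[-0.028,0.104,0],[-0.038,0.1,0],[-0.048,0.096,0],[-0.057,0.091,0],[-0.066,0.085,0],[-0.074,0.078,0],[-0.081,0.07,0],[-0.088,0.062,0],[-0.093,0.053,0],[0,0,0]],"twist":[[0,0,0],[0,0,0],[0,0,0],[0,0,0],[0,0,0],[0,0,0],[0,0,0],[0,0,0],[0,0,0],[0,0,0],[0,0,0],[0,0,0]]}'
python3 - <<'E'
from cell import readout
import numpy as np
s=readout.read_state(); e=s["eef_pos"]
c=np.array([581.9,-93.56]); d=e[:2]-c; t0=np.arctan2(d[1],d[0]); r=np.hypot(*d); print(r,t0)
yaw=s["tool_rot"][2]; X=np.array([np.cos(yaw),np.sin(yaw)]);Y=np.array([np.sin(yaw),-np.cos(yaw)])
t1=-.238; ts=np.linspace(t0,t1,12); P=c+108*np.c_[np.cos(ts),np.sin(ts)]; P[0]=c+r*np.array([np.cos(t0),np.sin(t0)])
D=np.diff(P,axis=0)
print((np.c_[D@X,D@Y]/100).round(3).tolist())
E
```

```text
clock: 16.1
eef_pos: [653.5, -14.1, 121.7]
tool_rot: [3.139, 0.002, 1.959]
force: [-1.7, -1.8, 8.1]
width: 18.2
gripper_force: 59.3
107.00370994112784 0.8372501265373853
[[-0.093, 0.05], [-0.101, 0.031], [-0.103, 0.021], [-0.105, 0.011], [-0.106, 0.001], [-0.105, -0.009], [-0.104, -0.02], [-0.101, -0.03], [-0.098, -0.039], [-0.094, -0.049], [-0.088, -0.058]]
```

```bash
python3 -m jog '{"claw":[0,0,0,0,0,0,0,0,0,0,0,0],"xyz":[[-0.096,0.045,0],[-0.101,0.031,0],[-0.103,0.021,0],[-0.105,0.011,0],[-0.106,0.001,0],[-0.105,-0.009,0],[-0.104,-0.02,0],[-0.101,-0.03,0],[-0.098,-0.039,0],[-0.094,-0.049,0],[-0.088,-0.058,0],[0,0,0]],"twist":[[0,0,0],[0,0,0],[0,0,0],[0,0,0],[0,0,0],[0,0,0],[0,0,0],[0,0,0],[0,0,0],[0,0,0],[0,0,0],[0,0,0]]}'
python3 - <<'E'
from cell import readout, optics
import cv2,numpy as np,pickle
from fit import *
s=readout.read_state(); e=s["eef_pos"];c=np.array([581.9,-93.56]); d=e[:2]-c; t0=np.arctan2(d[1],d[0]); r=np.hypot(*d); print(r,t0)
ims={n:optics.get_image(n) for n in ["scene","side","wrist"]};pickle.dump(ims,open("ims5.pkl","wb"))
p=[581.9,-93.56,-.238,t0,.03]
for n in ims:
  print(n,{k:proj(v,ims[n])[0].round(0).tolist() for k,v in pts(p).items()})
w=ims["wrist"]["color"][:,:,::-1]; sc=ims["scene"]["color"][100:250,100:300,::-1]; sd=ims["side"]["color"][120:270,240:440,::-1]
f=lambda i:cv2.resize(np.ascontiguousarray(i),(400,300),interpolation=cv2.INTER_CUBIC)
cv2.imwrite("pics/c5.png",np.vstack([np.hstack([f(w),f(sc)]),np.hstack([f(sd),f(w[100:250,0:200])])]))
E
```

```text
clock: 17.6
eef_pos: [686.2, -120.3, 121.8]
tool_rot: [3.139, 0.003, 1.959]
force: [1.2, -0.9, 5.0]
width: 18.7
gripper_force: 59.2
107.7053614882076 -0.2511410870651336
scene {'peg0': [158.0, 192.0], 'cup0': [229.0, 178.0], 'peg1': [257.0, 176.0], 'cup1': [176.0, 186.0], 'peg2': [195.0, 144.0], 'cup2': [212.0, 208.0], 'ptr': [271.0, 178.0], 'hinge': [167.0, 172.0], 'tip': [163.0, 135.0]}
side {'peg0': [301.0, 135.0], 'cup0': [351.0, 191.0], 'peg1': [313.0, 183.0], 'cup1': [342.0, 162.0], 'peg2': [385.0, 154.0], 'cup2': [301.0, 178.0], 'ptr': [395.0, 250.0], 'hinge': [399.0, 176.0], 'tip': [406.0, 139.0]}
wrist {'peg0': [276.0, 343.0], 'cup0': [-74.0, 42.0], 'peg1': [-124.0, -413.0], 'cup1': [85.0, 270.0], 'peg2': [-290.0, 290.0], 'cup2': [207.0, 77.0], 'ptr': [-214.0, -109.0], 'hinge': [-39.0, 316.0], 'tip': [-255.0, 458.0]}
```

View pics/c5.png

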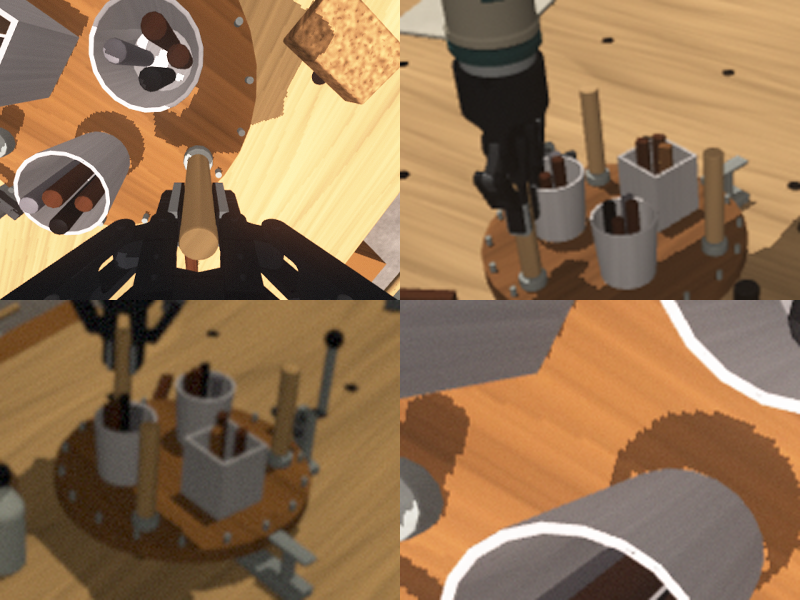

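```bash
python3 -m jog '{"claw":[0,0,0,0,0,0],"xyz":[[0,0,0],[0,0,0],[0,0,0],[0,0,0],[0,0,0],[0,0,0]],"twist":[[0,0,0],[0,0,0],[0,0,0],[0,0,0],[0,0,0],[0,0,0]]}' && python3 -c "
from cell import order
print(order.finish_job())"
```

```text
clock: 18.5
eef_pos: [686.6, -118.8, 121.7]
tool_rot: [3.138, 0.002, 1.96]
force: [2.2, -1.0, 5.1]
width: 18.6
gripper_force: 59.2
the job is handed in; nothing more can be done
None
```

I handed the job in at about 18.5 s; the judge gave no verdict. By the last pictures the lock lever stands upright (about 0.03 rad off) and the square cup is within about 1 degree of the pointer, with the gripper still pinching the opposite peg at about 59 N. The first pinch on the lever's ball slipped, so I pushed it upright instead; I didn't re-measure the bystanders.

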